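# Index the rotary fixture to its next notch

## Robot

A 7-joint arm with a two-finger parallel gripper is mounted at the origin on a cart in front of the work surface, level with it; the furniture and walls round the work are solid. World frame = base frame: x ahead of the robot, y to its left, z up, the work surface at z = 0. Lengths are in m, angles in rad, forces in N, time in s.
With the tool pointing down it reaches from about 0.425 to 0.875 m from the base axis. Payload 4.7 kg.
Tool frame: the origin (TCP) lies between the finger pads; the fingertips stand 14 mm ahead of it and the grasp point (between the pads) lies 5 mm behind it; z points along the fingers, y is the line along which they close (so a half turn about z gives the same grasp; the last joint's range is limited). The gripper opens to 87 mm and grips with 3 to 60 N. Pads are 19 mm wide; open, the fingers measure 117 mm over their backs; the gripper's body (75 mm by 190 mm) begins 51 mm behind the grasp point.
Start: joints at [-1.172, 0.321, -0.07, 1.45, 0.023, 1.371, -0.057], TCP at [0.244, 0.602, 0.237] pointing down, gripper open.
Joint ranges: [-2.86, 2.86], [-0.3, 2.09], [-1.38, 1.24], [0.06, 2.45], [-1.56, 4.7], [0.09, 2.05], [-2.69, 2.69]. Speed limits (rad/s): [2.57, 2.57, 3.14, 3.14, 3.14, 3.14, 3.14].

## Interface

Orientations are given as a rotation vector (axis times angle).
In Python, from bench import ctrl gives the robot as it stands.
- The arm moves only by the tool step_arm, never from a script. Its argument "commands" is a list of rows, each an object with "travel": the shift along the tool's x, y, z in m, a list of three; "turn": the turn, a rotation vector about the tool's x, y, z in degrees, a list of three. A call has 1 to 5 rows; each row is the pose to reach, as a shift and turn from the pose commanded when the call began, along the tool's axes at that moment; what a row does not reach only later rows make up. A row lasts 1/10 s, in which the tool goes at most 50 mm and 8.59 degrees, less where a joint would pass 70% of its speed; a pose out of reach is approached as far as the arm can. A call with a gripper value outside its range is refused whole. "gripper" is the opening, from 0 (shut) to 1 (fully open), set as the call begins (left out, the last holds). The fingers move at their own pace and stop on an object; "force" is the grip in N (left out, the last holds). Time passes only in rows, so rows that repeat a pose let the fingers close. It gives the time, the measured TCP pose, the force, the opening and the grip force at its end, in the units of the state.
- ctrl.get_state(): the state, without advancing time (a new reading comes with each control period).
- ctrl.get_image(name): name is "scene" or "side" or "wrist"; returns the picture (384x512x3 uint8, red, green, blue); there is no depth.
- ctrl.camera_model(name): a dict with "fx", "fy", "cx", "cy" (pixels), "R" (3x3) and "t" (3): a world point X has camera coordinates R X + t; the wrist camera has in their place "T_tool_cam" (4x4, takes a point from camera to tool coordinates, whose origin is the TCP and whose axes are the flange's). Camera axes: x right, y down, z forward; pixel columns grow to the right and rows downward; lengths in m; the calibration is good to about 2 mm. A picture is of the moment at which its call begins: read the wrist's pose just before it. camera_model takes no time and is no camera call.
- ctrl.close_job(): hands the job in; it is judged then, once.
The state is a dict: "time": time; "joint_positions": joint angles; "qd": joint speeds; "joint_torque": joint torques, N m; "position": TCP position; "tool_rot": TCP orientation; "ft_force": force on the tool from outside, world axes, zero at the start; "torque": the same for the moment, N m; "grip_width": opening from 0.0 (shut) to 1.0 (fully open); "grip_force": force on a finger pad.
Only numpy, scipy, OpenCV 4.12 (cv2) and the standard library are available. Lean on these libraries where they do the work, as an engineer would, in place of code of your own. Each camera call takes 0.05 s, during which the arm holds its last target. There are 200 camera calls.

## Task

Index the small rotary fixture by one notch: pull the spring-loaded ring on its arm up until the pin is out of its notch, swing the turntable counter-clockwise (seen from above), and let the pin snap all the way down into the next notch so that the table is locked there. Do not lever the pin sideways against the notches or press hard on the rim, keep everything gentle, and leave the things lying around where they are.

Things in the scene. Friction and masses are not known exactly. Their poses are not given: they have to be found in the camera images.
- index_base: fixed base of the rotary fixture: a bolted aluminium disc 212 mm in diameter, 14 mm high, with a raised steel rim round part of its edge, 70 to 100 mm from the axis, top 30 mm above the work surface. Origin: centre of its underside, on the upright turning axis; z up. The starting notch is 160 degrees counter-clockwise from its x axis, 85 mm out.
- start_notch (a point): mouth of the notch in which the pin starts, in the rim's top: a radial cut 10 mm wide, 16 mm deep. The next notch, alike, is in an adjustable, firmly clamped rim sector (top 0.6 mm lower) and lies 30 to 48 degrees further counter-clockwise about the axis, elsewhere each time. Its place is not measured: find it by feel. Axes as index_base.
- pull_ring (a point): centre of the upright steel pull ring on the spring plunger, 85 mm from the turning axis, 94 mm up while the pin is seated. Outer diameter 33 mm, 9 mm thick, hole 22 mm. Its flat faces look along the rim (tangentially); it turns with the table only. Below its centre: a 15 mm collar (top 23 mm down) and a 22 mm bushing on the arm (top 30 mm down while seated). z up, x and y as pivot's.
- pivot (a point): point on the upright turning axis of the turntable, at the height of the rim's top (30 mm). Its x axis turns with the table: the ring lies 160 degrees counter-clockwise from it, 85 mm out. The table is an aluminium disc 120 mm in diameter, top at 43 mm, with a nest plate on it, top at 61 mm.
- turntable (a joint): turning angle of the table (rad): 0 in the starting notch, growing counter-clockwise seen from above; end stops at -0.3 and 1.2. It turns with light friction (about 1.2 N at the ring, plus 2 N when the pin rides on the rim) and stays where it is left.
- plunger (a joint): lift of ring and pin (m): 0 fully down in a notch, about 0.011 when the pin's round tip (pin 8 mm thick) stands on the rim, 0.016 at the upper stop. A spring pulls it down with 5 N at 0 and 10 N at the stop. With the ring let go the pin rides on the rim; when the table is then pushed round by the ring's side, the pin drops into the notch by itself and blocks further turning.
- screwdriver: screwdriver 153 mm long lying beside the fixture, a bystander; origin at its underside
- cutters: side cutters 109 mm long lying behind the fixture, a bystander; origin at the centre of the underside
- wick: small flat spool 42 mm in diameter, 11 mm high, behind the fixture, a bystander; origin at the centre of the underside
- bottle: dispenser bottle 60 mm in diameter, 146 mm high, a bystander; origin at the centre of the underside
- solder: spool 58 mm in diameter, 36 mm high, a bystander; origin at the centre of the underside
- brush: small brush 147 mm long, a bystander; origin at its underside

How it is judged:
On the way, in this order (a step that is already met when the one before it is completed fails the run):
1. the ring is pulled up until the pin is clear of its starting notch (lift over 10 mm) before the table is turned (value of joint plunger above 0.01 m and value of joint turntable below 0.1 rad), for 0.1 s.
2. the table has been turned counter-clockwise, away from the starting notch (value of joint turntable above 0.3 rad), for 0.1 s.
At the end, for the whole second after the job is handed in: the pin is fully down (lift under 3 mm) in the next notch counter-clockwise of the starting one (turning angle between 0.45 and 0.92 rad, where only that notch lets the pin down), and the table is at rest (value of joint plunger below 0.003 m and value of joint turntable between 0.45 and 0.92 rad and velocity of joint turntable between -0.05 and 0.05 rad/s); the robot touches nothing.
It fails at once if the pin or anything else presses on the base and its rim with more than 25 N (pin levered sideways against a notch) (contact force between index_base and anything else above 25 N).
It fails at once if a bystander is shifted by more than 20 mm (distance of any of screwdriver, cutters, wick, bottle, solder, brush from where it was at the start of the episode above 0.02 m).
It also fails if it takes over 51 s, if anything falls off the work surface, if the arm or the gripper's body presses on something with over 40 N, if the wrist force passes 120 N, or if a joint passes its speed limit or range.

## Working session

There is one attempt and no reset: what is moved stays moved. The work goes in short steps, Python scripts to look and compute and a tool call to move; the robot and the scene stay as the last step left them, time stands still between calls to the robot, and variables do not carry over. Pictures are saved under pics/ and viewed, at most 10 in all, crops included, and the job is handed in when it is done.

Besides the shell and the picture viewer there is one more tool, called after "Request:" as a command line: name --argument value ..., lists and objects as JSON in quotes. step_arm: Moves the arm, as the interface text tells. Its arguments: {"type":"object","properties":{"commands":{"type":"array"},"gripper":{"type":"number"},"force":{"type":"number"}},"required":["commands"]}

```bash
mkdir -p pics; cat > h.py <<'E'
from bench import ctrl
import numpy as np, cv2
def snap(n,f):
    im=ctrl.get_image(n); cv2.imwrite(f,cv2.cvtColor(im,cv2.COLOR_RGB2BGR)); return im
def ray(n,u,v,T=None):
    m=ctrl.camera_model(n); d=np.array([(u-m['cx'])/m['fx'],(v-m['cy'])/m['fy'],1])
    R=np.array(m['R']);t=np.array(m['t']); return -R.T@t, R.T@d
def plane(n,u,v,z):
    o,d=ray(n,u,v); return o+d*(z-o[2])/d[2]
def proj(n,X):
    m=ctrl.camera_model(n); c=np.array(m['R'])@X+np.array(m['t']); return m['fx']*c[0]/c[2]+m['cx'],m['fy']*c[1]/c[2]+m['cy']
E
python3 - <<'E'
from h import *
a=snap('scene','pics/scene.png');b=snap('side','pics/side.png')
for n in('scene','side'):
    m=ctrl.camera_model(n);print(n,m['fx'],-np.array(m['R']).T@m['t'],np.array(m['R'])[2])
s=ctrl.get_state();print(s)
E
```

```text
scene 455.52307705753196 [ 0.22374839 -0.80582815  0.81245271] [ 0.36948101  0.645545   -0.66839766]
side 380.4780735393328 [0.39084173 0.79607724 0.49153316] [ 0.21293776 -0.89005462 -0.40306363]
{'time': 0.1, 'joint_positions': array([-1.1718681 ,  0.32173384, -0.07007975,  1.45156332,  0.02261346,
        1.37078401, -0.05691468]), 'qd': array([ 0.000155  , -0.00190022, -0.0007845 , -0.0015864 , -0.00102354,
       -0.00046288,  0.00022041]), 'joint_torque': array([-2.87161288e-05, -4.92570269e+01, -4.05793833e-01, -3.13399708e+01,
       -6.41425769e-02,  3.94825742e-02,  7.47298168e-05]), 'position': array([0.24388406, 0.60200393, 0.2355754 ]), 'tool_rot': array([-6.00704068e-01, -3.08340350e+00,  2.65094160e-03]), 'ft_force': array([ 0.07380533, -0.19483365,  0.33460197]), 'torque': array([0.00198272, 0.01129126, 0.04007744]), 'grip_force': 0.0, 'grip_width': 1.0001368306981449}
```

View pics/scene.png

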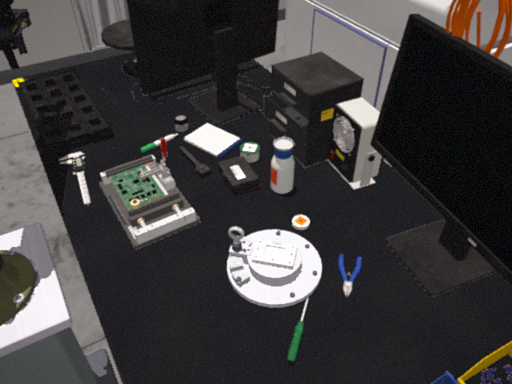

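View pics/side.png

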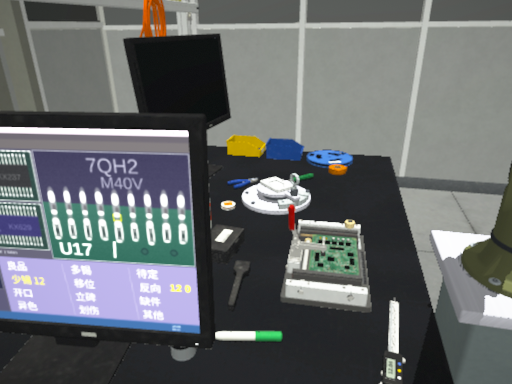

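The scene view shows the fixture disc around (274,266) with the ring at about (236,234). In the side view, the disc is near (276,197) and the ring near (294,180). Next I'll enlarge both and measure.

```bash
python3 - <<'E'
from h import *
a=cv2.imread('pics/scene.png');b=cv2.imread('pics/side.png')
c=cv2.resize(a[215:315,215:335],None,fx=5,fy=5,interpolation=cv2.INTER_CUBIC)
d=cv2.resize(b[165:220,235:320],None,fx=6,fy=6,interpolation=cv2.INTER_CUBIC)
cv2.imwrite('pics/c1.png',c);cv2.imwrite('pics/c2.png',d)
g=a.min(2); m=np.zeros_like(g); m[215:315,215:335]=(g[215:315,215:335]>110)*255
cs,_=cv2.findContours(m,cv2.RETR_EXTERNAL,cv2.CHAIN_APPROX_NONE)
k=max(cs,key=cv2.contourArea)[:,0,:]
P=np.array([plane('scene',u,v,0.014)[:2] for u,v in k if v>262 or u>290])
A=np.c_[2*P,np.ones(len(P))];x=np.linalg.lstsq(A,(P**2).sum(1),rcond=None)[0]
print('disc',x[:2],np.sqrt(x[2]+x[0]**2+x[1]**2),len(P))
def tri(p,q):
    o1,d1=ray('scene',*p);o2,d2=ray('side',*q)
    s=np.linalg.lstsq(np.c_[d1,-d2],o2-o1,rcond=None)[0]
    X=o1+s[0]*d1;Y=o2+s[1]*d2;return (X+Y)/2,np.linalg.norm(X-Y)
print(tri((236.5,233.5),(294.5,180)), plane('scene',236.5,233.5,.094),plane('side',294.5,180,.094))
E
```

```text
disc [ 0.57674492 -0.26288171] 0.10662054111672405 172
(array([ 0.5160794 , -0.20238897,  0.09086893]), np.float64(0.0035413467119050713)) [ 0.51671366 -0.20452969  0.094     ] [ 0.51326725 -0.19297554  0.094     ]
```

View pics/c1.png

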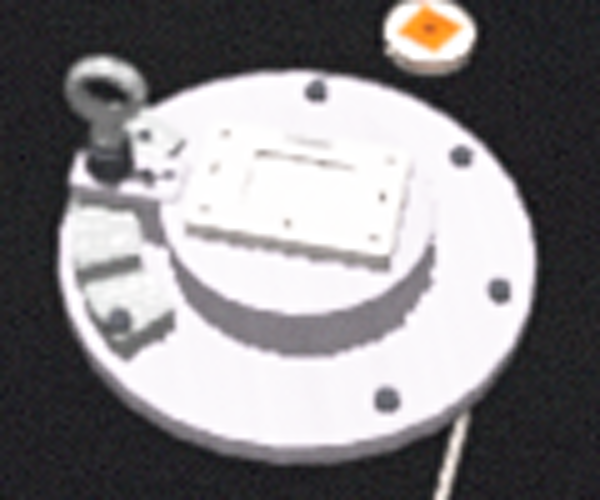

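View pics/c2.png

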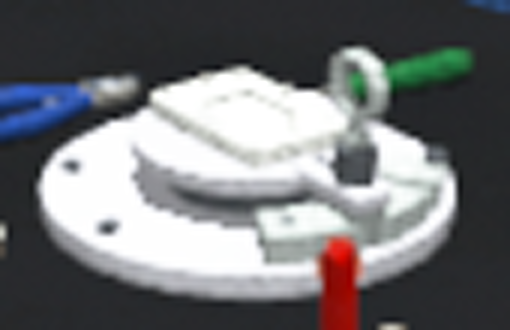

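```bash
cat >> h.py <<'E'
from scipy.spatial.transform import Rotation as Ro
C=np.array([0.5767,-0.2629]); TH0=np.arctan2(-.2045+.2629,.5167-.5767)
def goal(x,y,z,yaw):   # yaw: world direction of tool y, tool down -> travel, turn
    s=ctrl.get_state(); R=Ro.from_rotvec(s['tool_rot']).as_matrix(); c,q=np.cos(yaw),np.sin(yaw)
    G=np.c_[[-q,c,0],[c,q,0],[0,0,-1]]
    if np.linalg.det(G)<0: G[:,0]*=-1
    tr=R.T@(np.array([x,y,z])-s['position']); tu=np.degrees(Ro.from_matrix(R.T@G).as_rotvec())
    print('travel',tr.round(4).tolist(),'turn',tu.round(2).tolist()); return tr,tu
def wray(u,v):
    s=ctrl.get_state(); R=Ro.from_rotvec(s['tool_rot']).as_matrix(); m=ctrl.camera_model('wrist');T=np.array(m['T_tool_cam'])
    d=R@T[:3,:3]@np.array([(u-m['cx'])/m['fx'],(v-m['cy'])/m['fy'],1]); return s['position']+R@T[:3,3],d
E
python3 - <<'E'
from h import *
print(ctrl.camera_model('wrist'),np.degrees(TH0))
goal(.44,.2,.26,np.radians(55)); goal(.53,-.18,.25,np.radians(45.7))
print('bottle',plane('scene',283,188,0),'box',plane('scene',300,158,0),'crop notch',[(plane('scene',215+u/5,215+v/5,.03)[:2]-C,) for u,v in((108,262),(88,200))])
E
```

```text
{'fx': 326.77166195768467, 'fy': 326.77166195768467, 'cx': 253.25943383277357, 'cy': 192.4879103154344, 'T_tool_cam': array([[ 7.58242092e-05, -9.54890643e-01, -2.96957665e-01,
         8.20193247e-02],
       [ 9.99999428e-01, -2.44433590e-04,  1.04133198e-03,
         1.11357917e-04],
       [-1.06694459e-03, -2.96957574e-01,  9.54890078e-01,
        -1.47748256e-01],
       [ 0.00000000e+00,  0.00000000e+00,  0.00000000e+00,
         1.00000000e+00]])} 135.774220164928
travel [-0.3327, -0.299, -0.0239] turn [-0.1, 0.02, 12.95]
travel [-0.5587, -0.6174, -0.0133] turn [-0.09, 0.03, 22.25]
bottle [ 7.41864254e-01 -4.17629408e-02  1.11022302e-16] box [0.85538073 0.04480138 0.        ] crop notch [(array([-0.08081033,  0.02348976]),), (array([-0.07206679,  0.05880934]),)]
```

Request:
step_arm --commands '[{"travel": [-0.333,-0.3,-0.024],"turn": [0,0,13]},{"travel": [-0.333,-0.3,-0.024],"turn": [0,0,13]},{"travel": [-0.333,-0.3,-0.024],"turn": [0,0,13]},{"travel": [-0.333,-0.3,-0.024],"turn": [0,0,13]},{"travel": [-0.333,-0.3,-0.024],"turn": [0,0,13]}]'

```text
time: 0.6
position: [0.3536, 0.3758, 0.2496]
tool_rot: [-0.946, -2.996, 0.001]
ft_force: [2.5, 0.0, 0.5]
grip_width: 1.0
grip_force: 0.0
```

Request:
step_arm --commands '[{"travel": [-0.15,-0.18,0],"turn": [0,0,0]},{"travel": [-0.15,-0.18,0],"turn": [0,0,0]},{"travel": [-0.15,-0.18,0],"turn": [0,0,0]},{"travel": [-0.15,-0.18,0],"turn": [0,0,0]},{"travel": [-0.15,-0.18,0],"turn": [0,0,0]}]'

```text
time: 1.1
position: [0.3725, 0.141, 0.2497]
tool_rot: [-0.95, -2.994, 0.0]
ft_force: [0.2, -1.2, 0.4]
grip_width: 1.001
grip_force: 0.0
```

```bash
python3 - <<'E'
from h import *
s=ctrl.get_state();print(s['time'],s['position'],s['joint_positions'])
goal(.53,-.18,.23,np.radians(45.7))
E
```

```text
1.1 [0.3725042  0.14095711 0.24968639] [-0.76787369 -0.25384566  0.28611395  2.0057752   0.07203211  1.38045132
  0.45212575]
travel [-0.3137, -0.1714, 0.0196] turn [-0.01, -0.02, 9.09]
```

Request:
step_arm --commands '[{"travel": [-0.314,-0.171,0.02],"turn": [0,0,9]},{"travel": [-0.314,-0.171,0.02],"turn": [0,0,9]},{"travel": [-0.314,-0.171,0.02],"turn": [0,0,9]},{"travel": [-0.314,-0.171,0.02],"turn": [0,0,9]},{"travel": [-0.314,-0.171,0.02],"turn": [0,0,9]}]'

```text
time: 1.6
position: [0.4838, -0.081, 0.2359]
tool_rot: [1.178, 2.912, 0.001]
ft_force: [0.5, 0.5, -0.4]
grip_width: 1.0
grip_force: 0.0
```

```bash
python3 - <<'E'
from h import *
s=ctrl.get_state();print(s['time'],s['position'],s['joint_positions'])
goal(.53,-.18,.23,np.radians(45.7))
E
```

```text
1.6 [ 0.4838475  -0.08103373  0.23588682] [-0.56237673 -0.0480623   0.66138327  1.85668897  0.02971086  1.32230044
  0.8934074 ]
travel [-0.102, -0.0391, 0.0059] turn [0.06, 0.0, 0.27]
```

Request:
step_arm --commands '[{"travel": [-0.1,-0.039,0.006],"turn": [0,0,0.3]},{"travel": [-0.1,-0.039,0.006],"turn": [0,0,0.3]},{"travel": [-0.1,-0.039,0.006],"turn": [0,0,0.3]},{"travel": [-0.1,-0.039,0.006],"turn": [0,0,0.3]}]'

```text
time: 2.0
position: [0.5278, -0.1785, 0.2291]
tool_rot: [-1.191, -2.906, 0.003]
ft_force: [1.0, 0.4, -0.1]
grip_width: 1.001
grip_force: 0.0
```

```bash
python3 - <<'E'
from h import *
s=ctrl.get_state();print(s['time'],s['position'],s['joint_positions'])
a=snap('wrist','pics/w1.png')
E
```

```text
2.0 [ 0.52783322 -0.17853764  0.22913772] [-0.43389607  0.15219294  0.78996309  1.71933721 -0.10933065  1.31767258
  1.17077189]
```

View pics/w1.png

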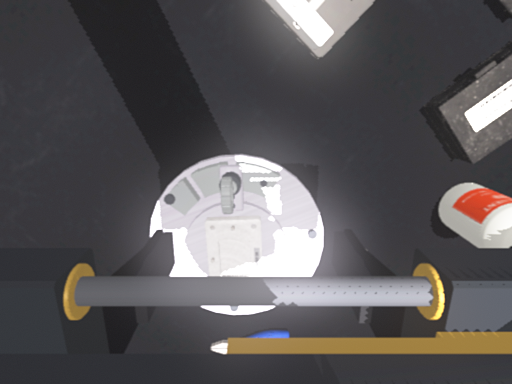

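The wrist view shows the ring edge-on at about (227,194), just above the nest plate. The rim sectors are to its left at around (180,195). I'll enlarge this area.

```bash
python3 - <<'E'
from h import *
a=cv2.imread('pics/w1.png')
cv2.imwrite('pics/c3.png',cv2.resize(a[145:245,145:265],None,fx=6,fy=6,interpolation=cv2.INTER_CUBIC))
o,d=wray(227,194);X=o+d*(.094-o[2])/d[2];print(X,X[:2]-C,np.linalg.norm(X[:2]-C),np.degrees(np.arctan2(*(X[:2]-C)[::-1])))
E
```

```text
[ 0.51638141 -0.19835152  0.094     ] [-0.06031859  0.06454848] 0.0883449943580437 133.05984032018432
```

View pics/c3.png

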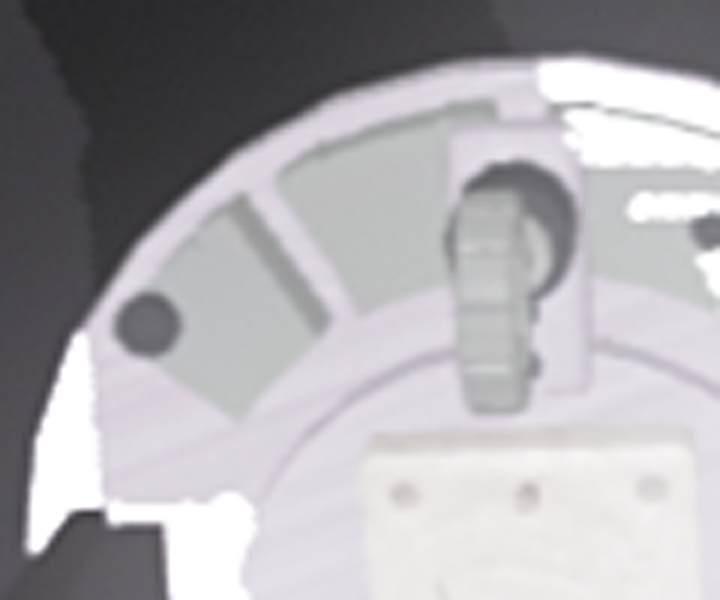

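The notch is clearly visible. It lies between the rim end and the clamped sector, with its mouth centred near crop (291,260), which is about pixel (193.5,188.3). The ring centre is at crop (495,300) and the bushing at crop (514,238).

```bash
python3 - <<'E'
from h import *
def at(p,z):
    o,d=wray(145+p[0]/6,145+p[1]/6);X=o+d*(z-o[2])/d[2];return X
B=at((514,238),.064);Rg=at((494,298),.094);N=at((291,260),.03);print(B,Rg,N)
E1=[at(p,z) for p,z in(((275,188),.03),((355,312),.03),((235,200),.0294),((316,333),.0294))];print(np.array(E1).round(4))
a=cv2.imread('pics/w1.png').min(2)
for c in (C,): 
  for X in(B,Rg,N): v=X[:2]-c;print(np.linalg.norm(v),np.degrees(np.arctan2(v[1],v[0])))
goal(.516,-.2025,.16,np.radians(45))
E
```

```text
[ 0.517101   -0.19716288  0.064     ] [ 0.51703652 -0.19859019  0.094     ] [ 0.4964162  -0.23806568  0.03      ]
[[ 0.4851 -0.23    0.03  ]
 [ 0.5116 -0.237   0.03  ]
 [ 0.4815 -0.2371  0.0294]
 [ 0.5094 -0.2454  0.0294]]
0.08873223662868987 132.19628009742732
0.08772390442683696 132.8536473684999
0.08403708436329796 162.81150541746894
travel [-0.0098, -0.0268, 0.0693] turn [-0.06, -0.08, 0.59]
```

Request:
step_arm --commands '[{"travel": [-0.009,-0.026,0.06],"turn": [0,0,0.6]},{"travel": [-0.009,-0.026,0.09],"turn": [0,0,0.6]},{"travel": [-0.009,-0.026,0.09],"turn": [0,0,0.6]},{"travel": [-0.009,-0.026,0.09],"turn": [0,0,0.6]}]' --gripper 0.4 --force 5

```text
time: 2.45
position: [0.5167, -0.1995, 0.1405]
tool_rot: [-1.197, -2.903, -0.002]
ft_force: [-0.7, -0.8, 0.2]
grip_width: 0.72
grip_force: 0.0
```

```bash
python3 - <<'E'
from h import *
s=ctrl.get_state();print(s['time'],s['position'],s['joint_positions'])
a=snap('wrist','pics/w2.png')
cv2.imwrite('pics/c4.png',cv2.resize(a[150:300,150:350,::-1],None,fx=4,fy=4,interpolation=cv2.INTER_CUBIC))
E
```

```text
2.45 [ 0.51671127 -0.1994843   0.14053195] [-0.3754721   0.23243117  0.79203758  1.83655393 -0.18226818  1.14763277
  1.26708704]
```

View pics/c4.png

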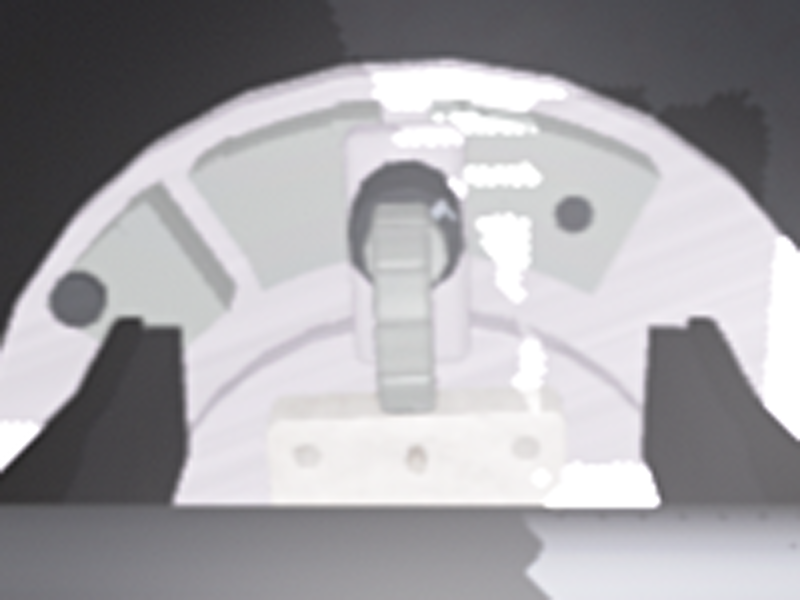

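The ring centre is at crop (404,308), which is pixel (251,227). The finger midpoint is at pixel 253.7, so the ring is nearly centred.

```bash
python3 - <<'E'
from h import *
o,d=wray(251,227);X=o+d*(.094-o[2])/d[2];print(X)
print(goal(X[0],X[1],.094,np.radians(45))[0])
E
```

```text
[ 0.51876349 -0.20232471  0.094     ]
travel [-0.0021, -0.0012, 0.0479] turn [0.14, 0.07, 0.19]
[-0.00210872 -0.00120014  0.04786823]
```

Request:
step_arm --commands '[{"travel": [-0.002,-0.0012,0.024],"turn": [0,0,0]},{"travel": [-0.002,-0.0012,0.045],"turn": [0,0,0]},{"travel": [-0.002,-0.0012,0.045],"turn": [0,0,0]},{"travel": [-0.002,-0.0012,0.045],"turn": [0,0,0]}]' --gripper 0.25

```text
time: 2.9
position: [0.5188, -0.2033, 0.0971]
tool_rot: [1.198, 2.901, 0.002]
ft_force: [0.2, -0.3, 0.0]
grip_width: 0.317
grip_force: 0.0
```

Request:
step_arm --commands '[{"travel": [0,0,0],"turn": [0,0,0]},{"travel": [0,0,0],"turn": [0,0,0]},{"travel": [0,0,0],"turn": [0,0,0]},{"travel": [0,0,0],"turn": [0,0,0]},{"travel": [0,0,0],"turn": [0,0,0]}]' --gripper 0.05 --force 5

```text
time: 3.4
position: [0.5182, -0.2038, 0.0961]
tool_rot: [1.2, 2.902, 0.002]
ft_force: [-0.1, 1.0, 6.5]
grip_width: 0.107
grip_force: 5.0
```

Request:
step_arm --commands '[{"travel": [0,0,0],"turn": [0,0,0]},{"travel": [0,0,0],"turn": [0,0,0]},{"travel": [0,0,-0.002],"turn": [0,0,0]},{"travel": [0,0,-0.004],"turn": [0,0,0]}]' --gripper 0.0 --force 25

```text
time: 3.8
position: [0.5187, -0.2033, 0.0988]
tool_rot: [1.198, 2.901, 0.001]
ft_force: [6.8, 0.1, -6.6]
grip_width: 0.098
grip_force: 25.0
```

Request:
step_arm --commands '[{"travel": [0,0,-0.003],"turn": [0,0,0]},{"travel": [0,0,-0.006],"turn": [0,0,0]},{"travel": [0,0,-0.009],"turn": [0,0,0]},{"travel": [0,0,-0.009],"turn": [0,0,0]},{"travel": [0,0,-0.009],"turn": [0,0,0]}]'

```text
time: 4.3
position: [0.5187, -0.2033, 0.1073]
tool_rot: [1.198, 2.901, 0.0]
ft_force: [7.3, -1.1, -9.1]
grip_width: 0.1
grip_force: 25.0
```

Request:
step_arm --commands '[{"travel": [0,0,-0.001],"turn": [0,0,0]},{"travel": [0,0,-0.002],"turn": [0,0,0]},{"travel": [0,0,-0.002],"turn": [0,0,0]}]'

```text
time: 4.6
position: [0.5186, -0.2033, 0.1092]
tool_rot: [1.198, 2.901, 0.0]
ft_force: [7.6, -0.1, -9.3]
grip_width: 0.099
grip_force: 25.0
```

```bash
python3 - <<'E'
from h import *
s=ctrl.get_state();R=Ro.from_rotvec(s['tool_rot']).as_matrix();p=s['position']
print(s['joint_positions'],s['ft_force'],p,R[:,1])
# axis: in tool frame lies along -x by 85 mm
a=p-0.085*R[:,0]*1; print('axis est',a[:2])
for deg in (4,8,12,16,20,22,24):
    t=np.radians(deg); # tool -x is inward; world ccw => tool z turn -deg
    r=np.array([.085,0]); q=np.array([np.cos(t)*.085-.085,-np.sin(t)*.085]); print(deg,q.round(4))
E
```

```text
[-0.35429434  0.27737442  0.78295173  1.86303867 -0.22020875  1.08656965
  1.30012899] [ 7.59571427 -0.14792539 -9.25076024] [ 0.51864972 -0.20328584  0.10923629] [0.70547574 0.70873301 0.00122936]
axis est [ 0.57889166 -0.26325131]
4 [-0.0002 -0.0059]
8 [-0.0008 -0.0118]
12 [-0.0019 -0.0177]
16 [-0.0033 -0.0234]
20 [-0.0051 -0.0291]
22 [-0.0062 -0.0318]
24 [-0.0073 -0.0346]
```

Request:
step_arm --commands '[{"travel": [0,-0.003,0],"turn": [0,0,-2]},{"travel": [-0.0002,-0.0059,0],"turn": [0,0,-4]},{"travel": [-0.0008,-0.0118,0],"turn": [0,0,-8]},{"travel": [-0.0019,-0.0177,0],"turn": [0,0,-12]},{"travel": [-0.0033,-0.0234,0],"turn": [0,0,-16]}]'

```text
time: 5.1
position: [0.5056, -0.2221, 0.1095]
tool_rot: [0.777, 3.039, 0.0]
ft_force: [11.3, -0.6, -8.2]
grip_width: 0.1
grip_force: 25.1
```

Request:
step_arm --commands '[{"travel": [-0.0001,-0.0045,0],"turn": [0,0,-3]},{"travel": [-0.0005,-0.0089,0],"turn": [0,0,-6]},{"travel": [-0.0005,-0.0089,0],"turn": [0,0,-6]},{"travel": [-0.0005,-0.0089,0],"turn": [0,0,-6]},{"travel": [-0.0005,-0.0089,0],"turn": [0,0,-6]}]'

```text
time: 5.6
position: [0.5019, -0.2303, 0.1096]
tool_rot: [0.621, 3.074, -0.001]
ft_force: [9.9, -1.5, -9.4]
grip_width: 0.101
grip_force: 25.1
```

```bash
python3 - <<'E'
from h import *
s=ctrl.get_state();R=Ro.from_rotvec(s['tool_rot']).as_matrix();p=s['position']
print(s['joint_positions'],R.T@s['ft_force'],p)
for c in (C,[.5789,-.2633]):
    v=p[:2]-c;print(np.linalg.norm(v),np.degrees(np.arctan2(v[1],v[0])),np.degrees(np.arctan2(R[1,0],R[0,0])))
E
```

```text
[-0.26649322  0.25369464  0.73883063  1.87549276 -0.19382518  1.07899734
  1.71966421] [-9.6064083   2.44957904  9.42819561] [ 0.50189619 -0.23034291  0.10961524]
0.0815816995997484 156.47972944364838 157.1518963456621
0.08376011061495035 156.82941195856034 157.1518963456621
```

Request:
step_arm --commands '[{"travel": [0,0,0.001],"turn": [0,0,0]},{"travel": [0,0,0.002],"turn": [0,0,0]},{"travel": [0,0,0.0026],"turn": [0,0,0]},{"travel": [0,0,0.0026],"turn": [0,0,0]}]'

```text
time: 6.0
position: [0.5019, -0.2303, 0.1072]
tool_rot: [0.621, 3.074, -0.001]
ft_force: [10.7, -0.8, -8.2]
grip_width: 0.102
grip_force: 25.1
```

Request:
step_arm --commands '[{"travel": [0,0,0.0006],"turn": [0,0,0]},{"travel": [0,0,0.001],"turn": [0,0,0]},{"travel": [0,0,0.001],"turn": [0,0,0]}]'

```text
time: 6.3
position: [0.5019, -0.2304, 0.1068]
tool_rot: [0.621, 3.074, -0.0]
ft_force: [8.6, -0.3, -4.1]
grip_width: 0.099
grip_force: 25.3
```

Request:
step_arm --commands '[{"travel": [0,0,0],"turn": [0,0,0]},{"travel": [0,0,0],"turn": [0,0,0]},{"travel": [0,0,0],"turn": [0,0,0]}]' --gripper 0.2

```text
time: 6.6
position: [0.4982, -0.231, 0.106]
tool_rot: [-0.626, -3.077, 0.0]
ft_force: [0.0, 0.3, 0.7]
grip_width: 0.184
grip_force: 0.0
```

Request:
step_arm --commands '[{"travel": [0,-0.001,0],"turn": [0,0,-0.7]},{"travel": [0,-0.002,0],"turn": [0,0,-1.4]},{"travel": [-0.0001,-0.003,0],"turn": [0,0,-2]},{"travel": [-0.0001,-0.004,0],"turn": [0,0,-2.7]},{"travel": [-0.0002,-0.005,0],"turn": [0,0,-3.4]}]'

```text
time: 7.1
position: [0.4979, -0.2338, 0.1063]
tool_rot: [0.53, 3.096, 0.004]
ft_force: [2.0, 5.2, -0.0]
grip_width: 0.204
grip_force: 2.2
```

Request:
step_arm --commands '[{"travel": [0,-0.001,0],"turn": [0,0,-0.7]},{"travel": [0,-0.002,0],"turn": [0,0,-1.4]},{"travel": [-0.0001,-0.003,0],"turn": [0,0,-2]},{"travel": [-0.0001,-0.004,0],"turn": [0,0,-2.7]},{"travel": [-0.0002,-0.005,0],"turn": [0,0,-3.4]}]'

```text
time: 7.6
position: [0.4955, -0.2408, 0.1062]
tool_rot: [-0.439, -3.11, 0.001]
ft_force: [-0.6, 1.1, -0.4]
grip_width: 0.198
grip_force: 0.5
```

Request:
step_arm --commands '[{"travel": [0,-0.001,0],"turn": [0,0,-0.7]},{"travel": [0,-0.002,0],"turn": [0,0,-1.4]},{"travel": [-0.0001,-0.003,0],"turn": [0,0,-2]}]'

```text
time: 7.9
position: [0.4948, -0.2442, 0.1065]
tool_rot: [0.387, 3.118, -0.001]
ft_force: [-0.6, 0.4, -0.1]
grip_width: 0.2
grip_force: 0.0
```

Request:
step_arm --commands '[{"travel": [0,-0.001,0],"turn": [0,0,-0.7]},{"travel": [0,-0.002,0],"turn": [0,0,-1.4]},{"travel": [-0.0001,-0.003,0],"turn": [0,0,-2]}]'

```text
time: 8.2
position: [0.4947, -0.2459, 0.1065]
tool_rot: [0.33, 3.124, 0.001]
ft_force: [-0.3, 1.9, 1.1]
grip_width: 0.197
grip_force: 0.7
```

Request:
step_arm --commands '[{"travel": [0,-0.001,0],"turn": [0,0,-0.7]},{"travel": [0,-0.002,0],"turn": [0,0,-1.4]},{"travel": [0,-0.002,0],"turn": [0,0,-1.4]}]'

```text
time: 8.5
position: [0.4947, -0.2464, 0.1064]
tool_rot: [0.291, 3.128, 0.004]
ft_force: [0.7, 5.4, 1.8]
grip_width: 0.202
grip_force: 2.5
```

The push now meets resistance at about 31°, where I expected the notch. I'll check the ring height with the cameras.

```bash
python3 - <<'E'
from h import *
a=snap('scene','pics/s2.png');b=snap('side','pics/d2.png');w=snap('wrist','pics/w3.png')
c=cv2.resize(a[205:285,210:290,::-1],(400,400),interpolation=cv2.INTER_CUBIC)
d=cv2.resize(b[150:210,260:320,::-1],(400,400),interpolation=cv2.INTER_CUBIC)
cv2.imwrite('pics/c5.png',np.hstack([c,d]))
for th in(134.5,165.5):
  for z in (.094,.105):
    X=np.array([C[0]+.085*np.cos(np.radians(th)),C[1]+.085*np.sin(np.radians(th)),z]);X2=X.copy();X2[2]-=.030
    X2[2]=.064
    for n,(u0,v0,k) in dict(scene=(210,205,5),side=(260,150,6.667)).items():
      f=lambda X:[round((q-o)*k) for q,o in zip(proj(n,X),(u0,v0))]
      print(th,z,n,'ring',f(X),'bushtop',f(X2))
E
```

```text
134.5 0.094 scene ring [131, 139] bushtop [133, 186]
134.5 0.094 side ring [224, 191] bushtop [222, 256]
134.5 0.105 scene ring [130, 121] bushtop [133, 186]
134.5 0.105 side ring [225, 167] bushtop [222, 256]
165.5 0.094 scene ring [127, 219] bushtop [130, 266]
165.5 0.094 side ring [288, 163] bushtop [285, 226]
165.5 0.105 scene ring [126, 202] bushtop [130, 266]
165.5 0.105 side ring [289, 139] bushtop [285, 226]
```

View pics/c5.png

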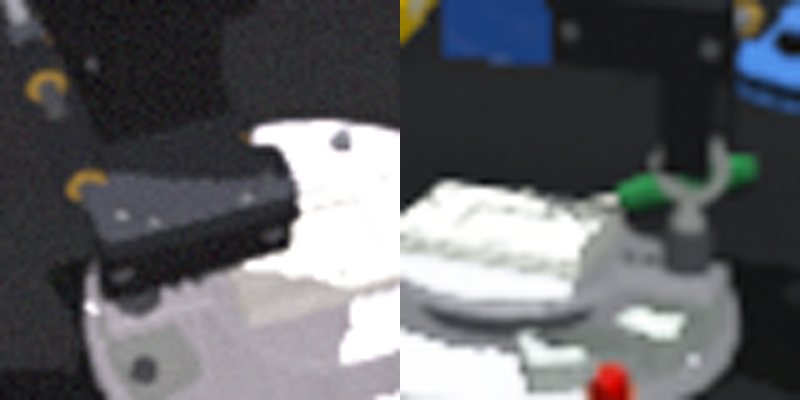

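The side crop (right half of the picture) shows the ring's hole bottom at about row 188, against 186 predicted if seated and 162 if riding on the rim. The bushing sits at (288,230), as predicted for about 31°. So the pin is down, and I'll back off, open and rise.

Request:
step_arm --commands '[{"travel": [0,0.003,0],"turn": [0,0,0]},{"travel": [0,0.006,0],"turn": [0,0,0]},{"travel": [0,0.006,0],"turn": [0,0,0]},{"travel": [0,0.006,0],"turn": [0,0,0]}]'

```text
time: 9.05
position: [0.4949, -0.2426, 0.1063]
tool_rot: [-0.294, -3.128, 0.001]
ft_force: [-0.2, -0.4, -0.0]
grip_width: 0.203
grip_force: 0.0
```

Request:
step_arm --commands '[{"travel": [0,0,0],"turn": [0,0,0]},{"travel": [0,0,-0.01],"turn": [0,0,0]},{"travel": [0,0,-0.04],"turn": [0,0,0]},{"travel": [0,0,-0.08],"turn": [0,0,0]},{"travel": [0,0,-0.1],"turn": [0,0,0]}]' --gripper 0.5

```text
time: 9.55
position: [0.4963, -0.2433, 0.2103]
tool_rot: [0.295, 3.123, -0.002]
ft_force: [0.9, -1.0, -0.4]
grip_width: 0.483
grip_force: 0.0
```

```bash
python3 - <<'E'
from h import *
a=snap('scene','pics/s3.png');b=snap('side','pics/d3.png');print(ctrl.get_state()['ft_force'])
c=cv2.resize(a[205:285,210:290,::-1],(400,400),interpolation=cv2.INTER_CUBIC)
d=cv2.resize(b[150:210,260:320,::-1],(400,400),interpolation=cv2.INTER_CUBIC)
cv2.imwrite('pics/c6.png',np.hstack([c,d]))
E
```

```text
[ 0.51205118  0.4135574  -0.68322939]
```

View pics/c6.png

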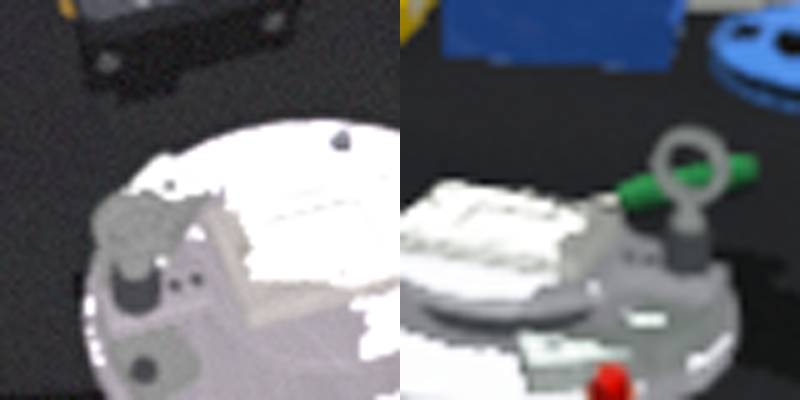

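The freed ring's centre is at (290,167) in the side crop, against 163 predicted if seated and 139 if riding on the rim. The pin is seated in the next notch at about 31°, and the gripper is well clear.

```bash
python3 -c "
from bench import ctrl
print(ctrl.close_job())"
```

```text
the job is handed in; nothing more can be done
None
```

The table is turned one notch counter-clockwise (about 31°), and the side camera shows the pin fully down in the next notch. The arm is clear and the job is handed in; no verdict came back.

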